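Switch on the dry bath behind the beta guard with the hook rod

TASK

The samples in the dry bath are shielded by the clear guard, so switch the dry bath on without putting the hand behind the guard: take the hook rod from its rest, reach over the guard with it and draw the slide lever between the black ribs on the deck towards you until it is fully home against its stop. Do it by feel: a moment's firm pull of about 10 N at the stop makes the contacts latch, and more than 15 N on the dry bath or its lever would break it. Then hang the hook back in its rest as you found it, and leave the guard and everything else on the bench where it stands.

Things in the scene. Friction and masses are not known exactly. Their poses are not given: they have to be found in the camera images.
- dry_bath: white dry bath (block heater), fixed, 210 deep x 180 wide. Origin on the bench; x points to its back (away from the user), y to its left, z up. Body from x = -115 to +95 mm. Its low control deck (x = -115 to 0 mm) is flat, 60 mm above the bench; behind it, from x = 0, the housing rises as a wall to 85 mm and the block with capped tubes to 107 mm.
- guard_slot (a point): nominal middle of the switch, on the deck surface, at x = -66, y = 0 mm of the dry bath. Black side ribs (64 mm long in x, 4 thick, 18 high) stand at y = -15 and +15 mm, 26 mm apart inside, ends open; the slide lever runs between them. Not measured: from unit to unit the lever and both its stops lie up to 9 mm nearer or farther in x than this point says (fixed in use).
- lever (a joint): slide lever: upright flat aluminium tab, 18 mm wide (y) x 6 thick (x), 6 to 28 mm above the deck, at y = 0; slides along the dry bath's x, friction about 4 N, stays where left. Reading in m: 0 = back, off, tab centre nominally 15 mm behind guard_slot; grows to the front (user); 0.030 = home, on, rigid stop, nominally 15 mm in front of guard_slot. Starts at 0 to 0.004.
- guard: clear acrylic beta guard with white edges, loose, 1.4 kg, standing between the user and the dry bath: upright panel 280 wide x 167 mm high x 10 mm thick (top strip 14 mm). Origin on the bench under the panel's middle; x points to the back (to the dry bath), its panel is 130 to 150 mm in front of the dry bath's origin. Its 6 mm foot plate reaches 100 mm towards the user, with two 56 mm high gussets near its ends.
- hook: hook rod, 0.2 to 0.35 kg: black flat handle 14 wide (y) x 24 high (z) x 100 mm long, with an 8 mm round steel rod that runs on to the front for 165 mm from the handle's middle and is then bent down at a right angle (a short 45 deg corner). Origin in the middle of the handle; x runs along the handle to the bend, z up, so the leg points to -z. The centre of mass is about 30 mm in front of the handle's middle. A stub of rod reaches 99 mm behind the handle's middle.
- hook_toe (a point): free, rounded end of the hook's 8 mm leg, on its centre line, at x = +165, z = -130 mm of the hook.
- hook_grip (a point): middle of the hook's handle (the hook's origin).
- rest: steel hook rest, fixed: foot 190 x 66 x 8 mm and two 8 mm thick uprights at x = -66 and +66 mm with 90 deg V notches open to the top (mouth 38 mm wide, tops at 169 mm), in which the rod lies either side of the handle. Origin on the bench under the middle; x points the way the hook's leg end lies. The handle hangs free between the uprights with 12 mm end play either way.
- cradle (a point): where the handle's middle lies when the hook hangs in the rest (155 mm above the bench).
- tube_rack: bystander: orange two-deck tube rack, 120 x 80 mm, decks 20 and 60 mm up, two 15 ml tubes in it standing to 118 mm. Origin on the bench under its middle.
- tip_box: bystander: clear pipette-tip box with a pale blue lid, 88 x 123 x 90 mm. Origin on the bench under its middle.
- cool_rack: bystander: yellow cooling rack, 130 x 90 x 22 mm. Origin on the bench under its middle.
- tip_tray: bystander: open blue tray, 110 x 75 x 32 mm. Origin on the bench under its middle.
- tube50: bystander: 50 ml tube standing on its own, 34 mm across the orange cap, 114 mm tall. Origin on the bench under its middle.
- pipette: bystander: white pipette lying on the bench, about 215 x 24 x 23 mm. Origin on the bench under its middle (under the body, near the middle of its length).
- microplate: bystander: white 96-well plate, 128 x 86 x 14 mm. Origin on the bench under its middle.

How it is judged:
By the outcome, as a careful person would: the job done as asked, in the order asked, and still so for the second after the job is handed in, with the robot touching nothing.
It also fails if it takes over 67 s, if anything falls off the work surface, if the arm or the gripper's body presses on something with over 40 N, if the wrist force passes 120 N, or if a joint passes its speed limit or range.

ROBOT

A 7-joint arm with a two-finger parallel gripper is mounted at the origin on the work surface. World frame = base frame: x ahead of the robot, y to its left, z up, the work surface at z = 0. Lengths are in m, angles in rad, forces in N, time in s.
With the tool pointing down it reaches from about 0.425 to 0.875 m from the base axis. Payload 4.7 kg.
Tool frame: the origin (TCP) lies midway between the tips of the shut fingers; the grasp point (between the pads) lies ctrl.grasp_offset behind it (ctrl.grasp_offset is the distance from the TCP to the grasp point, in m); z points along the fingers, y is the line along which they close (so a half turn about z gives the same grasp; the last joint's range is limited). The gripper opens to 87 mm and grips with 3 to 60 N. Pads are 19 mm wide; open, the fingers measure 117 mm over their backs; the gripper's body (75 mm by 190 mm) begins 51 mm behind the grasp point.
Start: joints at [1.226, 0.321, -0.07, 1.45, 0.023, 1.371, -0.057], TCP at [0.228, -0.609, 0.19] pointing down, gripper open.
Joint ranges: [-2.86, 2.86], [-0.3, 2.09], [-1.38, 1.24], [0.06, 2.45], [-1.56, 4.7], [0.09, 2.05], [-2.69, 2.69]. Speed limits (rad/s): [2.57, 2.57, 3.14, 3.14, 3.14, 3.14, 3.14].

INTERFACE

Orientations are given as a rotation vector (axis times angle).
In Python, from bench import ctrl gives the robot as it stands. The module is installed in compiled form; this text tells all that it offers.
- The arm moves only by the tool jog_arm, never from a script. Its argument "moves" is one flat list of numbers, 7 for each row, row after row: the shift along the tool's x, y, z in units of 30 cm (1.0 is 30 cm), then the turn, a rotation vector about the tool's x, y, z in units of 60 degrees (1.0 is 60 degrees), then the gripper's target within -1 to 1 (fully open at 1, half-way at 0, shut at -1). In form: [x, y, z, wx, wy, wz, fingers, x, y, z, wx, wy, wz, fingers, ...]. A call has exactly 8 rows; each row is the pose to reach, as a shift and turn from the pose commanded when the call began, along the tool's axes at that moment; what a row does not reach only later rows make up. A row lasts 1/8 s, in which the tool goes at most 62.5 mm and 10.7 degrees, less where a joint would pass 70% of its speed; a pose out of reach is approached as far as the arm can. A call with a number of a shift or a turn outside -1 to 1 is refused whole. A call with a gripper value outside its range is refused whole. The fingers move at their own pace and stop on an object; "newtons" is the grip in N (left out, the last holds). Time passes only in rows, so rows that repeat a pose let the fingers close, or fill a call up. It gives the time, the measured TCP pose, the force, the opening and the grip force at its end, in the units of the state.
- ctrl.get_state(): the state, without advancing time (a new reading comes with each control period).
- ctrl.get_image(name): name is "scene" or "top" or "wrist"; returns a dict with "pixels" (400x640x3 uint8, red, green, blue), "fx", "fy", "cx", "cy" (pixels), "xyz" and "rotation" of the camera in the world; the wrist camera has in their place "tool_from_camera" (4x4, takes a point from camera to tool coordinates, whose origin is the TCP and whose axes are the flange's). Camera axes: x right, y up, looking along -z (the intrinsics and any distortion apply to the point x, -y, -z); pixel columns grow to the right and rows downward; lengths in m; the calibration is good to about 2 mm. The wrist camera is an equidistant fisheye: a pixel r from the principal point sees the ray r / f radians off the axis. A picture is of the moment at which its call begins: read the wrist's pose just before it. There is no depth.
- ctrl.close_job(): hands the job in; it is judged then, once.
The state is a dict: "time": time; "joint_positions": joint angles; "qd": joint speeds; "joint_torque": joint torques, N m; "position": TCP position; "tool_rot": TCP orientation; "ft_force": force on the tool from outside, world axes, zero at the start; "torque": the same for the moment, N m; "grip_width": opening from 0.0 (shut) to 1.0 (fully open); "grip_force": force on a finger pad.
Only numpy, scipy, OpenCV 4.12 (cv2) and the standard library are available. Lean on these libraries where they do the work, as an engineer would, in place of code of your own. Each camera call takes 0.05 s, during which the arm holds its last target. There are 200 camera calls.

## Working session

There is one attempt and no reset: what is moved stays moved. The work goes in short steps, Python scripts to look and compute and a tool call to move; the robot and the scene stay as the last step left them, time stands still between calls to the robot, and variables do not carry over. Pictures are saved under pics/ and viewed, at most 10 in all, crops included, and the job is handed in when it is done.

Besides the shell and the picture viewer there is one more tool, called after "Emit:" as name(argument=value, ...) on one line, values as JSON. jog_arm: Moves the arm, as the interface text tells. Its arguments: {"type":"object","properties":{"moves":{"type":"array"},"newtons":{"type":"number"}},"required":["moves"]}

```bash
mkdir -p pics; ls; python3 - <<'E'
from bench import ctrl
import cv2, numpy as np
s=ctrl.get_state()
for k,v in s.items(): print(k,np.round(v,4))
print(ctrl.grasp_offset)
for n in("scene","top"):
    d=ctrl.get_image(n); cv2.imwrite(f"pics/{n}0.png",d["pixels"][:,:,::-1]); np.save(f"pics/{n}0.npy",d,allow_pickle=True)
    print(n,{k:np.round(v,4).tolist() for k,v in d.items() if k!="pixels"})
E
```

```text
pics
time 0.0
joint_positions [ 1.2261  0.3218 -0.0701  1.4517  0.0226  1.3708 -0.0569]
qd [ 0.0017  0.0006  0.0001 -0.0002  0.     -0.0008 -0.0009]
joint_torque [ 4.00000e-04 -4.91281e+01 -4.03500e-01 -3.12530e+01 -6.38000e-02
  4.38000e-02  2.00000e-04]
position [ 0.228  -0.6081  0.1893]
tool_rot [-3.0893e+00 -5.6030e-01  7.0000e-04]
ft_force [-0.4285 -0.4001 -0.2281]
torque [ 0.0127 -0.0495 -0.0299]
grip_force 0.0
grip_width 0.9996
0.0187
scene {'fx': 453.8538, 'fy': 453.8538, 'cx': 314.2717, 'cy': 201.7673, 'xyz': [1.1035, 0.2579, 1.1219], 'rotation': [0.3453, 0.5957, 2.0705]}
top {'fx': 457.8307, 'fy': 457.8307, 'cx': 318.277, 'cy': 196.951, 'xyz': [0.4485, -0.0851, 1.3151], 'rotation': [0.0616, -0.062, -1.5504]}
```

View pics/scene0.png

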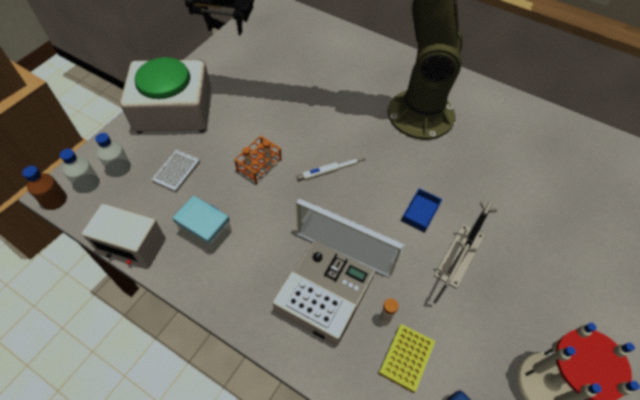

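View pics/top0.png

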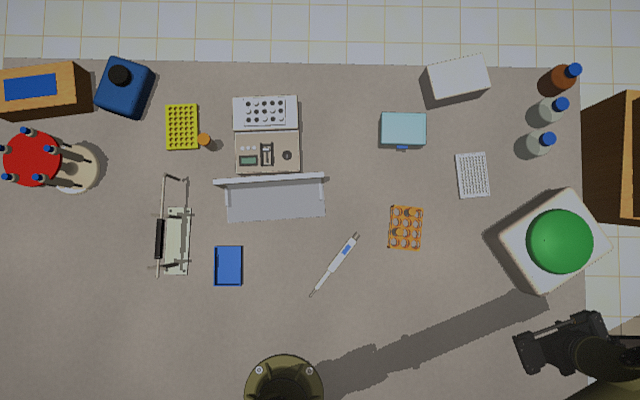

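The top view shows the bath at about (267,135), with the guard strip running (213,182)–(328,177). The hook lies in its rest at about (160,240) with its leg end up at (165,178)–(187,180). Next I'll enlarge those areas.

```bash
cat > h.py <<'E'
import numpy as np, cv2
from scipy.spatial.transform import Rotation as R
def load(n): return np.load(f"pics/{n}.npy",allow_pickle=True).item()
def ray(d,u,v):
    r=np.array([(u-d["cx"])/d["fx"],-(v-d["cy"])/d["fy"],-1.])
    return np.array(d["xyz"]),R.from_rotvec(d["rotation"]).apply(r)
def at(d,u,v,z):
    o,r=ray(d,u,v); return o+r*(z-o[2])/r[2]
def proj(d,p):
    c=R.from_rotvec(d["rotation"]).inv().apply(np.array(p)-d["xyz"])
    return np.array([d["cx"]-d["fx"]*c[...,0]/c[...,2],d["cy"]+d["fy"]*c[...,1]/c[...,2]]).T
E
python3 - <<'E'
from h import *
d=load("top0");p=d["pixels"][:,:,::-1]
a=cv2.resize(p[85:285,145:345],(800,800),interpolation=cv2.INTER_CUBIC)
# left: rest crop x145-205,y165-285 at 5 ; right: bath x210-330,y90-225 at 5
A=cv2.resize(p[168:288,145:205],None,fx=5,fy=5,interpolation=cv2.INTER_CUBIC)
B=cv2.resize(p[90:190,210:310],None,fx=5,fy=5,interpolation=cv2.INTER_CUBIC)
c=np.zeros((600,800,3),np.uint8);c[:,:300]=A;c[:500,300:]=B
cv2.imwrite("pics/c1.png",c)
E
```

```text
(no output)
```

View pics/c1.png

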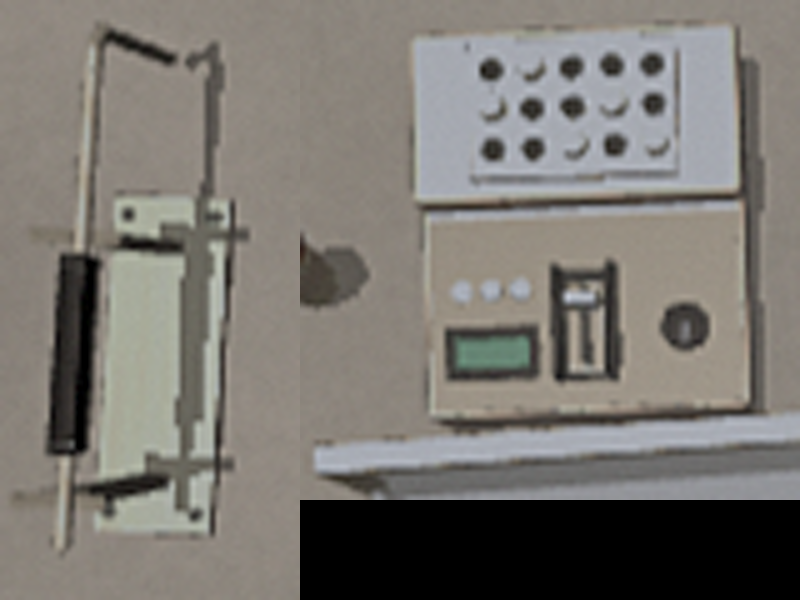

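The crop shows the rod from its tail (62,547) to its bend (98,35), with the handle at about (72,355). The deck's front edge runs (432,413)–(748,407), the ribs are at about x 557 and 612 (y 265–380), and the lever is white at about (580,296).

```bash
python3 - <<'E'
from h import *
d=load("top0")
A=lambda x,y,z:at(d,145+x/5-.4,168+y/5-.4,z)
B=lambda x,y,z:at(d,210+(x-300)/5-.4,90+y/5-.4,z)
P=lambda n,p:print(n,np.round(p*1000,1))
t=A(62,549,.155);b=A(98,33,.155)
P("tail",t);P("bend",b);print("len(268)",np.linalg.norm(b-t)*1e3,"yaw",np.degrees(np.arctan2(*(b-t)[1::-1])))
u=(b-t)/np.linalg.norm(b-t);P("grip est tail",t+.099*u);P("grip est bend",b-.169*u)
P("handle f",(A(60,255,.167)+A(97,258,.167))/2);P("handle r",(A(50,452,.167)+A(84,454,.167))/2)
P("toe",A(176,60,.025))
# rest foot
for q in [(117,195),(235,200),(213,533),(97,530)]: P("foot",A(*q,.008))
P("deck FL",B(432,413,.06));P("deck FR",B(748,407,.06))
P("wall L",B(415,203,.085));P("wall R",B(740,193,.085));P("back L",B(415,38,.085));P("back R",B(737,25,.085))
for q in [(557,265),(612,265),(557,378),(612,378)]: P("rib",B(*q,.078))
P("lever",B(580,296,.088))
P("gL",at(d,213,182,.167));P("gR",at(d,326,176,.167))
E
```

```text
tail [330.2 315.6 155. ]
bend [590.8 309.6 155. ]
len(268) 260.688273199066 yaw -1.330323474951471
grip est tail [429.1 313.3 155. ]
grip est bend [421.8 313.5 155. ]
handle f [476.4 310.1 167. ]
handle r [378.7 311.2 167. ]
toe [592.2 308.9  25. ]
foot [515.8 344.4   8. ]
foot [514.3 276.9   8. ]
foot [325.7 281.5   8. ]
foot [326.2 347.1   8. ]
deck FL [611.9 144.   60. ]
deck FR [618.6 -30.4  60. ]
wall L [723.7 152.6  85. ]
wall R [732.7 -24.4  85. ]
back L [815.5 155.7  85. ]
back R [826.3 -20.6  85. ]
rib [692.4  75.1  78. ]
rib [693.  45.  78.]
rib [630.1  73.3  78. ]
rib [630.7  43.3  78. ]
lever [673.7  60.8  88. ]
gL [571.9 181.6 167. ]
gR [ 592.7 -103.   167. ]
```

```bash
cat >> h.py <<'E'
def tgt(s,grasp,yaw,pitch=0):
    """rows-number for grasp point (mm) and hook yaw/pitch(nose-up) deg"""
    Rt=R.from_rotvec(s["tool_rot"]); 
    Rg=R.from_euler("ZY",[yaw,-pitch],degrees=True)*R.from_rotvec([np.pi,0,0])
    tcp=np.array(grasp)/1e3+Rg.apply([0,0,.0187])
    sh=Rt.inv().apply(tcp-s["position"])/.3
    w=np.degrees((Rt.inv()*Rg).as_rotvec())/60
    return np.round(np.r_[sh,w],3)
def st(s):
    Rt=R.from_rotvec(s["tool_rot"]);g=np.array(s["position"])-Rt.apply([0,0,.0187])
    e=(Rt*R.from_rotvec([-np.pi,0,0])).as_euler("ZYX",degrees=True)
    print("t",round(s["time"],2),"grasp",np.round(g*1e3,1),"yaw,pitchup",np.round([e[0],-e[1],e[2]],2),"F",np.round(s["ft_force"],2),"T",np.round(s["torque"],2),"w",round(s["grip_width"],3),"gf",round(s["grip_force"],1))
E
python3 - <<'E'
from h import *
from bench import ctrl
s=ctrl.get_state();st(s)
for g in [(430,-350,330),(520,-100,330),(500,150,330),(427,312,260)]: print(tgt(s,g,-1.2).tolist())
E
```

```text
t 0.1 grasp [ 228.  -608.1  208.1] yaw,pitchup [ 2.056e+01 -1.000e-02  1.000e-01] F [-0.75  0.62 -0.22] T [-0.01 -0.02  0.  ] w 0.997 gf 0.0
[0.933, -0.57, -0.406, -0.002, 0.0, 0.363]
[1.506, -1.245, -0.404, -0.002, 0.0, 0.363]
[1.736, -2.048, -0.403, -0.002, 0.0, 0.363]
[1.698, -2.639, -0.169, -0.002, 0.0, 0.363]
```

Emit:
jog_arm(moves=[0.1, -0.06, -0.2, 0, 0, 0.1, 1, 0.25, -0.15, -0.4, 0, 0, 0.2, 1, 0.4, -0.25, -0.4, 0, 0, 0.3, 1, 0.55, -0.4, -0.4, 0, 0, 0.36, 1, 0.7, -0.53, -0.4, 0, 0, 0.36, 1, 0.8, -0.68, -0.4, 0, 0, 0.36, 1, 0.9, -0.83, -0.4, 0, 0, 0.36, 1, 0.98, -0.98, -0.4, 0, 0, 0.36, 1])

```text
time: 1.1
position: [0.4005, -0.2278, 0.31]
tool_rot: [-3.141, 0.027, 0.001]
ft_force: [0.3, -0.4, 0.5]
grip_width: 0.999
grip_force: 0.0
```

```bash
python3 - <<'E'
from h import *
from bench import ctrl
s=ctrl.get_state();st(s)
for g in [(520,-100,330),(500,50,330),(427,312,260)]: print(tgt(s,g,-1.2).tolist())
E
```

```text
t 1.1 grasp [ 400.5 -227.8  328.7] yaw,pitchup [-0.97 -0.02  0.  ] F [ 0.26 -0.44  0.52] T [ 0.01 -0.02  0.02] w 0.999 gf 0.0
[0.391, -0.433, -0.005, -0.0, 0.0, 0.004]
[0.316, -0.931, -0.005, -0.0, 0.0, 0.004]
[0.058, -1.801, 0.229, -0.0, 0.0, 0.004]
```

Emit:
jog_arm(moves=[0.13, -0.12, 0, 0, 0, 0, 1, 0.22, -0.26, 0, 0, 0, 0, 1, 0.3, -0.4, 0, 0, 0, 0, 1, 0.33, -0.54, 0, 0, 0, 0, 1, 0.33, -0.68, 0, 0, 0, 0, 1, 0.3, -0.8, 0, 0, 0, 0, 1, 0.26, -0.92, 0, 0, 0, 0, 1, 0.2, -1, 0, 0, 0, 0, 1])

```text
time: 2.1
position: [0.4649, 0.0708, 0.3098]
tool_rot: [-3.141, 0.025, 0.001]
ft_force: [-0.0, -0.3, -0.3]
grip_width: 1.0
grip_force: 0.0
```

```bash
python3 - <<'E'
from h import *
from bench import ctrl
s=ctrl.get_state();st(s)
for g in [(427,312,260)]: print(tgt(s,g,-1.2).tolist())
E
```

```text
t 2.1 grasp [464.9  70.8 328.5] yaw,pitchup [-0.91 -0.05  0.03] F [-0.04 -0.26 -0.29] T [ 0.01 -0.01  0.04] w 1.0 gf 0.0
[-0.139, -0.802, 0.229, -0.0, 0.001, 0.005]
```

Emit:
jog_arm(moves=[0, -0.12, 0, 0, 0, 0, 1, -0.03, -0.26, 0, 0, 0, 0, 1, -0.06, -0.4, 0.04, 0, 0, 0, 1, -0.1, -0.54, 0.1, 0, 0, 0, 1, -0.13, -0.68, 0.16, 0, 0, 0, 1, -0.14, -0.77, 0.21, 0, 0, 0, 1, -0.14, -0.8, 0.23, 0, 0, 0, 1, -0.14, -0.8, 0.23, 0, 0, 0, 1])

```text
time: 3.1
position: [0.428, 0.309, 0.2409]
tool_rot: [3.141, -0.028, -0.002]
ft_force: [0.1, 0.4, 0.3]
grip_width: 0.995
grip_force: 0.0
```

```bash
python3 - <<'E'
from h import *
from bench import ctrl
s=ctrl.get_state();st(s)
d=ctrl.get_image("wrist");d["s"]=s;np.save("pics/w1.npy",d,allow_pickle=True)
print(np.round(d["tool_from_camera"],4).tolist(),[d[k] for k in("fx","fy","cx","cy")])
cv2.imwrite("pics/w1.png",d["pixels"][:,:,::-1])
E
```

```text
t 3.1 grasp [428.1 309.  259.6] yaw,pitchup [-1.02 -0.07 -0.04] F [0.06 0.37 0.27] T [0.02 0.   0.06] w 0.995 gf 0.0
[[0.0003, 0.9687, 0.248, 0.0667], [1.0, -0.0001, -0.0009, 0.0007], [-0.0008, 0.248, -0.9687, -0.195], [0.0, 0.0, 0.0, 1.0]] [309.70691628693146, 309.70691628693146, 318.49858769390374, 201.04647058487208]
```

View pics/w1.png

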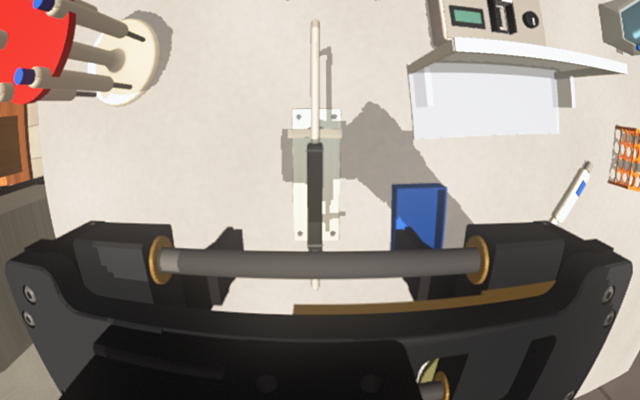

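In the wrist view, the handle's front end is at (315,143), its rear end is near (315,250), and the rod's bend is at (316,22). I'll cast these to points.

```bash
cat >> h.py <<'E'
def wat(d,u,v,z):
    s=d["s"];x=np.array([u-d["cx"],v-d["cy"]]);r=np.hypot(*x);th=r/d["fx"]
    c=np.array([np.sin(th)*x[0]/r,-np.sin(th)*x[1]/r,-np.cos(th)])
    M=d["tool_from_camera"];Rt=R.from_rotvec(s["tool_rot"])
    o=np.array(s["position"])+Rt.apply(M[:3,3]);w=Rt.apply(M[:3,:3]@c)
    return (o+w*(z-o[2])/w[2])*1e3
E
python3 - <<'E'
from h import *
from bench import ctrl
d=load("w1");p=d["pixels"].astype(int)
for v in (30,60,90,120): 
    row=p[v,295:335].sum(1); print(v,row.tolist()[10:32])
for v in (150,190,230):
    k=np.where(p[v,290:340].max(1)<60)[0]+290; print(v,k.min(),k.max(),np.round(wat(d,(k.min()+k.max())/2,v,.167),1))
print(p[130:155,315].sum(1).tolist(), p[240:256,315].sum(1).tolist())
for q in [(316.5,22,.155),(316,60,.155),(315.5,120,.155),(315,143,.167),(315,250,.167)]: print(q,np.round(wat(d,*q),1))
s=ctrl.get_state()
print(tgt(s,(427,312,155),-1.2))
E
```

```text
30 [672, 673, 676, 677, 663, 583, 590, 664, 711, 732, 736, 713, 673, 581, 521, 635, 671, 670, 669, 671, 672, 672]
60 [677, 675, 678, 677, 658, 591, 605, 675, 719, 740, 732, 699, 661, 588, 563, 653, 681, 677, 675, 675, 640, 526]
90 [681, 678, 681, 678, 639, 564, 598, 684, 724, 743, 739, 712, 666, 585, 551, 650, 684, 681, 681, 682, 661, 526]
120 [750, 749, 749, 750, 750, 718, 638, 676, 723, 743, 738, 711, 663, 570, 489, 541, 576, 589, 645, 703, 704, 625]Traceback (most recent call last):
  File "<stdin>", line 7, in <module>
    return umr_minimum(a, axis, None, out, keepdims, initial, where)
ValueError: zero-size array to reduction operation minimum which has no identity
```

```bash
python3 - <<'E'
from h import *
from bench import ctrl
d=load("w1");p=d["pixels"].astype(int)
for v in (150,190,230):
    k=np.where(p[v,298:332].sum(1)<300)[0]+298; print(v,k.min(),k.max(),np.round(wat(d,(k.min()+k.max())/2,v,.167),1))
print(p[130:155,315].sum(1).tolist(), p[240:256,315].sum(1).tolist())
for q in [(314.5,22,.155),(314.5,60,.155),(314.5,120,.155),(315,143,.167),(315,250,.167)]: print(q,np.round(wat(d,*q),1))
s=ctrl.get_state()
print(tgt(s,(427,312,155),-1.2))
E
```

```text
150 308 320 [471.5 311.1 167. ]
190 308 321 [436.  311.4 167. ]
230 309 320 [398.3 312.2 167. ]
[737, 737, 738, 737, 737, 737, 737, 743, 728, 608, 529, 529, 486, 375, 239, 207, 231, 232, 237, 276, 305, 287, 244, 230, 232] [251, 249, 247, 255, 320, 402, 364, 275, 242, 265, 299, 256, 228, 235, 253, 262]
(314.5, 22, 0.155) [590.  308.8 155. ]
(314.5, 60, 0.155) [552.9 309.4 155. ]
(314.5, 120, 0.155) [497.7 310.4 155. ]
(315, 143, 0.167) [477.6 310.2 167. ]
(315, 250, 0.167) [378.2 312.2 167. ]
[-0.006 -0.012  0.35   0.001  0.     0.002]
```

Emit:
jog_arm(moves=[0, -0.008, 0.09, 0, 0, 0, 1, 0, -0.008, 0.18, 0, 0, 0, 1, 0, -0.008, 0.27, 0, 0, 0, 1, 0, -0.008, 0.33, 0, 0, 0, 1, 0, -0.008, 0.35, 0, 0, 0, 1, 0, -0.008, 0.35, 0, 0, 0, -1, 0, -0.008, 0.35, 0, 0, 0, -1, 0, -0.008, 0.35, 0, 0, 0, -1], newtons=60)

```text
time: 4.15
position: [0.4286, 0.3122, 0.1371]
tool_rot: [-3.141, 0.029, -0.002]
ft_force: [-0.3, 0.7, -0.1]
grip_width: 0.744
grip_force: 0.0
```

Emit:
jog_arm(moves=[0, 0, 0, 0, 0, 0, -1, 0, 0, 0, 0, 0, 0, -1, 0, 0, 0, 0, 0, 0, -1, 0, 0, 0, 0, 0, 0, -1, 0, 0, -0.01, 0, 0, 0, -1, 0, 0, -0.03, 0, 0, 0, -1, 0, 0, -0.06, 0, 0, 0, -1, 0, 0, -0.1, 0, 0, 0, -1])

```text
time: 5.15
position: [0.4281, 0.3119, 0.1671]
tool_rot: [3.141, -0.028, 0.0]
ft_force: [0.5, -0.1, -2.4]
grip_width: 0.005
grip_force: 0.0
```

```bash
python3 - <<'E'
from h import *
from bench import ctrl
s=ctrl.get_state();st(s)
d=ctrl.get_image("wrist");d["s"]=s;np.save("pics/w2.npy",d,allow_pickle=True)
cv2.imwrite("pics/w2.png",d["pixels"][:,:,::-1])
p=d["pixels"].astype(int)
cv2.imwrite("pics/w2.png",d["pixels"][:,:,::-1])
for g in [(428,311.5,330),(528,55,330)]: print(tgt(s,g,2.8 if g[1]<100 else -1))
E
```

```text
t 5.15 grasp [428.1 311.9 185.8] yaw,pitchup [-1.04  0.   -0.  ] F [ 0.54 -0.14 -2.37] T [ 0.03  0.02 -0.01] w 0.005 gf 0.0
[-0.     0.001 -0.481  0.    -0.    -0.001]
[ 0.348  0.85  -0.481  0.    -0.    -0.064]
```

View pics/w2.png

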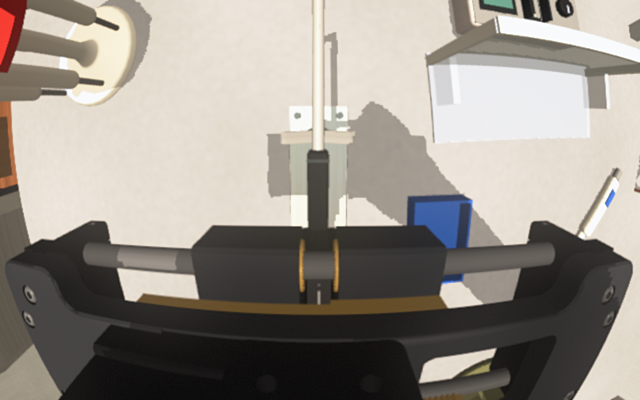

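The wrist view shows the jaws nearly shut and the handle's front end at (318,150). The width reads 0.005 with zero grip force, which doesn't fit a 14 mm handle. I'll check from the scene camera.

```bash
python3 - <<'E'
from h import *
from bench import ctrl
s=ctrl.get_state();st(s)
d=ctrl.get_image("scene");np.save("pics/s2.npy",d,allow_pickle=True)
e=ctrl.get_image("top");np.save("pics/t2.npy",e,allow_pickle=True)
u=proj(d,[.428,.312,.18]).ravel().astype(int);print(u)
a=d["pixels"][u[1]-60:u[1]+80,max(0,u[0]-70):u[0]+50,::-1]
b=e["pixels"][165:290,140:210,::-1]
A=cv2.resize(a,None,fx=4,fy=4,interpolation=cv2.INTER_CUBIC)
B=cv2.resize(b,None,fx=4,fy=4,interpolation=cv2.INTER_CUBIC)
c=np.zeros((600,800,3),np.uint8);c[:A.shape[0],:A.shape[1]]=A[:600];c[:B.shape[0],800-B.shape[1]:]=B
cv2.imwrite("pics/c2.png",c)
E
```

```text
t 5.2 grasp [429.  312.7 187.6] yaw,pitchup [-1.04  0.15  0.07] F [0.74 0.77 1.63] T [ 0.05 -0.01  0.02] w 0.005 gf 0.0
[478 223]
```

View pics/c2.png

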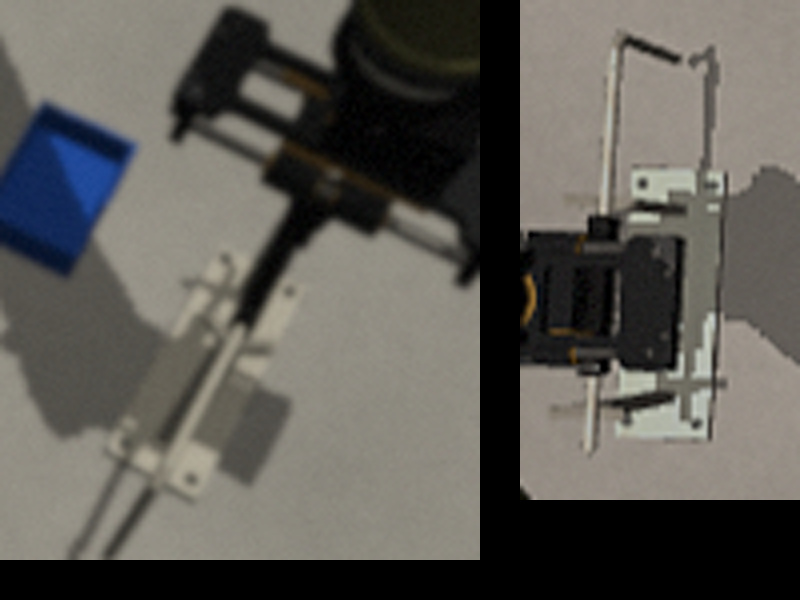

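The top view shows the hook still in its rest. The fingers close slowly, so I lifted too early. I'll raise, open and grasp again with more time.

Emit:
jog_arm(moves=[0, 0, -0.06, 0, 0, 0, 1, 0, 0, -0.06, 0, 0, 0, 1, 0, 0, -0.06, 0, 0, 0, 1, 0, 0, -0.06, 0, 0, 0, 1, 0, 0, -0.06, 0, 0, 0, 1, 0, 0, -0.04, 0, 0, 0, 1, 0, 0, 0.02, 0, 0, 0, 0.5, 0, 0, 0.06, 0, 0, 0, 0.2])

```text
time: 6.3
position: [0.4275, 0.3113, 0.1464]
tool_rot: [3.14, -0.029, -0.003]
ft_force: [-0.4, -0.2, 0.4]
grip_width: 0.685
grip_force: 0.0
```

```bash
python3 - <<'E'
from h import *
from bench import ctrl
s=ctrl.get_state();st(s)
print(tgt(s,(428,311.7,154),-1.05))
E
```

```text
t 6.3 grasp [427.5 311.3 165.1] yaw,pitchup [-1.04 -0.1  -0.06] F [-0.36 -0.16  0.44] T [ 0.05  0.07 -0.  ] w 0.685 gf 0.0
[ 0.002 -0.001  0.037  0.001  0.002  0.   ]
```

Emit:
jog_arm(moves=[0, 0, 0.03, 0, 0, 0, 0.2, 0, 0, 0.04, 0, 0, 0, -1, 0, 0, 0.04, 0, 0, 0, -1, 0, 0, 0.04, 0, 0, 0, -1, 0, 0, 0.04, 0, 0, 0, -1, 0, 0, 0.04, 0, 0, 0, -1, 0, 0, 0.04, 0, 0, 0, -1, 0, 0, 0.04, 0, 0, 0, -1], newtons=60)

```text
time: 7.3
position: [0.4282, 0.3118, 0.1363]
tool_rot: [3.141, -0.029, 0.0]
ft_force: [0.5, -0.3, 0.6]
grip_width: 0.01
grip_force: 0.0
```

Emit:
jog_arm(moves=[0, 0, 0, 0, 0, 0, -1, 0, 0, 0, 0, 0, 0, -1, 0, 0, -0.01, 0, 0, 0, -1, 0, 0, -0.03, 0, 0, 0, -1, 0, 0, -0.06, 0, 0, 0, -1, 0, 0, -0.1, 0, 0, 0, -1, 0, 0, -0.14, 0, 0, 0, -1, 0, 0, -0.16, 0, 0, 0, -1])

```text
time: 8.3
position: [0.4286, 0.3122, 0.1856]
tool_rot: [-3.141, 0.029, -0.002]
ft_force: [0.5, -0.3, -0.1]
grip_width: 0.009
grip_force: 0.0
```

```bash
python3 - <<'E'
from h import *
from bench import ctrl
s=ctrl.get_state();st(s)
d=ctrl.get_image("top");np.save("pics/t3.npy",d,allow_pickle=True)
p=d["pixels"][155:290,140:210,::-1]
cv2.imwrite("pics/c3.png",cv2.resize(p,None,fx=4,fy=4,interpolation=cv2.INTER_CUBIC))
for g in [(428,311.5,330),(528,55,330)]: print(tgt(s,g,2.8 if g[1]<100 else -1))
E
```

```text
t 8.3 grasp [428.5 312.2 204.3] yaw,pitchup [-1.04  0.08  0.03] F [ 0.53 -0.28 -0.09] T [ 0.01  0.01 -0.04] w 0.009 gf 0.0
[-0.001  0.002 -0.419 -0.    -0.001 -0.001]
[ 0.348  0.851 -0.419 -0.    -0.001 -0.064]
```

View c3.

```bash
python3 - <<'E'
from h import *
from bench import ctrl
s=ctrl.get_state()
d=ctrl.get_image("wrist");d["s"]=s;np.save("pics/w3.npy",d,allow_pickle=True)
a=cv2.resize(d["pixels"][100:340,200:440,::-1],(480,480),interpolation=cv2.INTER_CUBIC)
c=np.zeros((540,780,3),np.uint8);c[:480,:480]=a;c[:540,500:780]=cv2.imread("pics/c3.png")
cv2.imwrite("pics/c4.png",c)
E
```

```text
(no output)
```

View pics/c4.png

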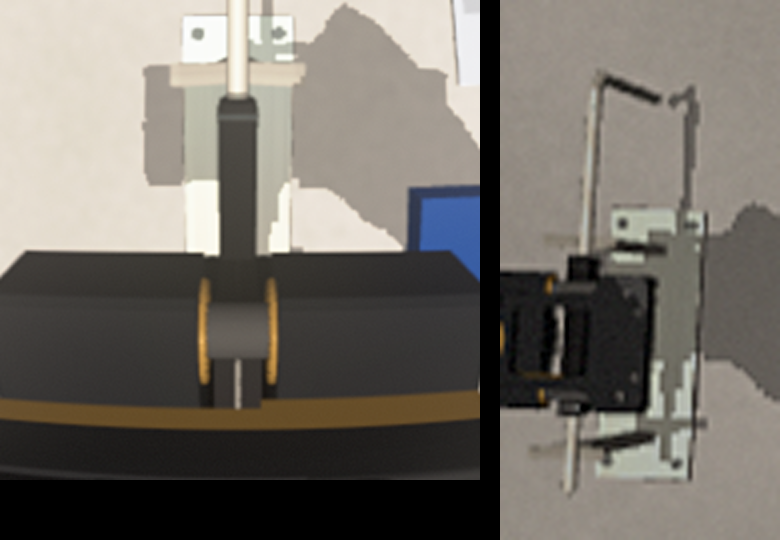

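The jaws sit centred over the handle at (318,150), but the hook has not been lifted. I'll triangulate the handle's true height from the views I already have.

```bash
python3 - <<'E'
from h import *
for n,v in (("w1",143.5),("w2",151),("w3",148.5)):
    d=load(n);c=d["pixels"].astype(int)[135:160,317].sum(1); print(n,c.tolist(),[np.round(wat(d,317,v,z),1)[0] for z in(.1,.13,.155,.167)])
    k={v:np.where(d["pixels"].astype(int)[v,295:340].sum(1)<300)[0]+295 for v in(175,190,205)};print({v:(x.min(),x.max()) for v,x in k.items()})
d=load("scene0")
for q in [(.330,.3145,.155),(.378,.3125,.167),(.378,.3125,.143),(.478,.311,.167),(.478,.311,.143),(.593,.309,.155),(.593,.309,.025)]: print(q,np.round(proj(d,q),1).ravel())
p=d["pixels"][195:315,420:500,::-1]
cv2.imwrite("pics/c5.png",cv2.resize(p,None,fx=5,fy=5,interpolation=cv2.INTER_CUBIC))
E
```

```text
w1 [662, 662, 660, 617, 511, 473, 473, 424, 325, 227, 211, 229, 235, 240, 271, 302, 287, 244, 235, 232, 232, 229, 229, 232, 232] [np.float64(472.7), np.float64(474.7), np.float64(476.4), np.float64(477.2)]
{175: (np.int64(308), np.int64(321)), 190: (np.int64(308), np.int64(321)), 205: (np.int64(308), np.int64(320))}
w2 [743, 743, 743, 743, 743, 742, 742, 742, 742, 742, 742, 742, 745, 750, 723, 533, 271, 177, 198, 212, 221, 218, 214, 225, 256] [np.float64(471.4), np.float64(474.1), np.float64(476.3), np.float64(477.4)]
{175: (np.int64(307), np.int64(327)), 190: (np.int64(308), np.int64(327)), 205: (np.int64(308), np.int64(327))}
w3 [733, 734, 734, 733, 732, 732, 732, 732, 733, 738, 728, 612, 512, 459, 355, 228, 202, 219, 222, 227, 228, 240, 279, 303, 292] [np.float64(472.7), np.float64(475.1), np.float64(477.1), np.float64(478.0)]
{175: (np.int64(310), np.int64(327)), 190: (np.int64(310), np.int64(327)), 205: (np.int64(310), np.int64(327))}
(0.33, 0.3145, 0.155) [490.6 200.5]
(0.378, 0.3125, 0.167) [484.6 211.3]
(0.378, 0.3125, 0.143) [481.4 216.2]
(0.478, 0.311, 0.167) [468.7 241.2]
(0.478, 0.311, 0.143) [465.8 245.8]
(0.593, 0.309, 0.155) [447.3 281. ]
(0.593, 0.309, 0.025) [433.9 301.1]
```

View pics/c5.png

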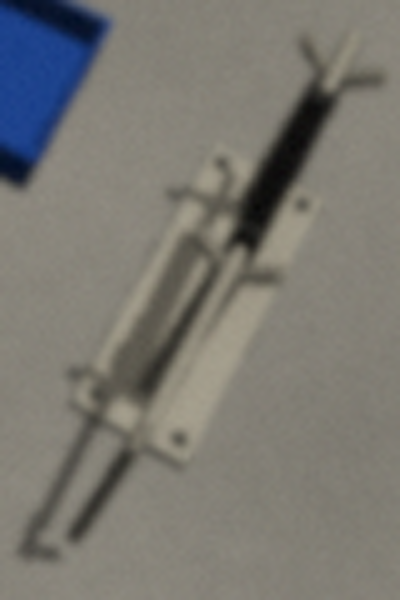

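All views put the handle at about (428, 312, 155). I'll repeat the grasp more slowly and check the jaw gap numerically.

Emit:
jog_arm(moves=[0, 0, 0, 0, 0, 0, 1, 0, 0, 0, 0, 0, 0, 1, 0, 0, 0, 0, 0, 0, 1, 0, 0, 0, 0, 0, 0, 1, 0, 0, 0.04, 0, 0, 0, 0.2, 0, 0, 0.1, 0, 0, 0, 0.0, 0, 0, 0.15, 0, 0, 0, -0.2, 0, 0, 0.16, 0, 0, 0, -0.3])

```text
time: 9.4
position: [0.4271, 0.3112, 0.1344]
tool_rot: [3.14, -0.028, -0.004]
ft_force: [0.3, 0.4, 0.4]
grip_width: 0.385
grip_force: 0.0
```

```bash
python3 - <<'E'
from h import *
from bench import ctrl
s=ctrl.get_state();st(s)
d=ctrl.get_image("wrist");d["s"]=s;np.save("pics/w4.npy",d,allow_pickle=True)
p=d["pixels"].astype(int)
for n in("w1","w2","w3","w4"):
    q=load(n)["pixels"].astype(int); m=(q[255:285,:,0]-q[255:285,:,2]>60).sum(0); k=np.where(m>3)[0]; print(n,k.tolist())
E
```

```text
t 9.4 grasp [427.1 311.2 153.1] yaw,pitchup [-1.02 -0.16 -0.08] F [0.3  0.41 0.4 ] T [0.03 0.04 0.08] w 0.385 gf 0.0
w1 [149, 150, 151, 152, 153, 154, 155, 156, 157, 158, 479, 480, 481, 482, 483, 484, 485, 486, 487, 488]
w2 [299, 300, 301, 302, 303, 334, 335, 336, 337, 338]
w3 [299, 300, 301, 302, 303, 334, 335, 336, 337, 338]
w4 [236, 237, 238, 239, 240, 241, 242, 395, 396, 397, 398, 399, 400, 401]
```

Emit:
jog_arm(moves=[0, 0, 0, 0, 0, 0, -0.6, 0, 0, 0, 0, 0, 0, -1, 0, 0, 0, 0, 0, 0, -1, 0, 0, 0, 0, 0, 0, -1, 0, 0, 0, 0, 0, 0, -1, 0, 0, 0, 0, 0, 0, -1, 0, 0, 0, 0, 0, 0, -1, 0, 0, 0, 0, 0, 0, -1], newtons=60)

```text
time: 10.45
position: [0.4281, 0.3119, 0.1363]
tool_rot: [3.141, -0.028, -0.0]
ft_force: [-1.1, -0.2, 0.7]
grip_width: 0.009
grip_force: 0.0
```

```bash
python3 - <<'E'
from h import *
from bench import ctrl
s=ctrl.get_state();st(s)
d=ctrl.get_image("wrist");d["s"]=s;np.save("pics/w5.npy",d,allow_pickle=True)
for n in("w4","w5"):
    q=load(n)["pixels"].astype(int); m=(q[255:285,:,0]-q[255:285,:,2]>60).sum(0); k=np.where(m>3)[0]; print(n,k.tolist())
E
```

```text
t 10.45 grasp [428.1 311.9 155. ] yaw,pitchup [-1.04 -0.   -0.01] F [-1.09 -0.24  0.75] T [-0.05  0.01 -0.02] w 0.009 gf 0.0
w4 [236, 237, 238, 239, 240, 241, 242, 395, 396, 397, 398, 399, 400, 401]
w5 [299, 300, 301, 302, 303, 334, 335, 336, 337, 338]
```

```bash
python3 - <<'E'
from h import *
from bench import ctrl
d=ctrl.get_image("scene");np.save("pics/s5.npy",d,allow_pickle=True)
w=load("w5")
print([np.round(proj(d,(.428,.312,z)).ravel(),0) for z in(.136,.155,.2)])
a=cv2.resize(w["pixels"][120:320,230:410,::-1],(540,600),interpolation=cv2.INTER_CUBIC)
b=cv2.resize(d["pixels"][165:265,435:500,::-1],(260,400),interpolation=cv2.INTER_CUBIC)
b=np.clip(b.astype(float)*1.8+10,0,255).astype(np.uint8);a=np.clip(a.astype(float)*1.6,0,255).astype(np.uint8)
c=np.zeros((600,800,3),np.uint8);c[:,:540]=a;c[:400,540:]=b
cv2.imwrite("pics/c6.png",c)
E
```

```text
[array([473., 232.]), array([475., 228.]), array([481., 219.])]
```

View pics/c6.png

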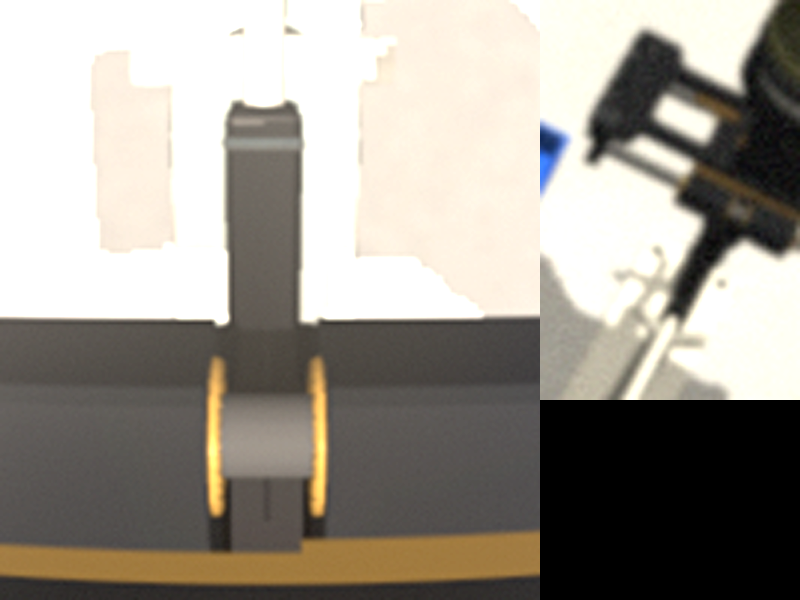

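The wrist crop shows the jaws at their shut-in-air gap (rings at columns 303 and 334), with the handle still showing between them at column 318. The scene crop puts the fingertips at handle height. I'll open part way, close again in small steps with a low force, and look for contact.

Emit:
jog_arm(moves=[0, 0, 0, 0, 0, 0, -0.3, 0, 0, 0, 0, 0, 0, -0.3, 0, 0, 0, 0, 0, 0, -0.3, 0, 0, 0, 0, 0, 0, -0.3, 0, 0, 0, 0, 0, 0, -0.5, 0, 0, 0, 0, 0, 0, -0.6, 0, 0, 0, 0, 0, 0, -0.7, 0, 0, 0, 0, 0, 0, -0.7], newtons=20)

```text
time: 11.55
position: [0.4281, 0.3118, 0.1363]
tool_rot: [3.141, -0.029, -0.0]
ft_force: [-0.5, -0.5, -0.4]
grip_width: 0.162
grip_force: 0.0
```

Emit:
jog_arm(moves=[0, 0, 0, 0, 0, 0, -0.72, 0, 0, 0, 0, 0, 0, -0.74, 0, 0, 0, 0, 0, 0, -0.76, 0, 0, 0, 0, 0, 0, -0.78, 0, 0, 0, 0, 0, 0, -0.8, 0, 0, 0, 0, 0, 0, -0.8, 0, 0, 0, 0, 0, 0, -0.8, 0, 0, 0, 0, 0, 0, -0.8], newtons=20)

```text
time: 12.55
position: [0.4281, 0.3118, 0.1363]
tool_rot: [3.141, -0.029, 0.0]
ft_force: [0.1, -0.1, 0.6]
grip_width: 0.099
grip_force: 0.0
```

```bash
python3 - <<'E'
from h import *
from bench import ctrl
s=ctrl.get_state();st(s)
d=ctrl.get_image("wrist");d["s"]=s;np.save("pics/w6.npy",d,allow_pickle=True)
q=d["pixels"].astype(int); m=(q[255:285,:,0]-q[255:285,:,2]>60).sum(0); k=np.where(m>3)[0]; print(k.tolist())
for v in (215,225,230,235,240,245,250): print(v,q[v,285:350].sum(1).tolist())
E
```

```text
t 12.55 grasp [428.1 311.8 155. ] yaw,pitchup [-1.04  0.   -0.01] F [ 0.14 -0.08  0.57] T [ 0.03  0.05 -0.04] w 0.099 gf 0.0
[283, 284, 285, 286, 287, 288, 349, 350, 351, 352, 353, 354]
215 [668, 665, 656, 695, 733, 740, 738, 737, 734, 730, 730, 730, 730, 730, 730, 732, 735, 739, 740, 699, 515, 254, 148, 172, 178, 180, 177, 175, 178, 178, 176, 175, 180, 177, 179, 176, 179, 179, 181, 182, 186, 182, 169, 158, 245, 408, 506, 530, 526, 520, 520, 521, 522, 518, 525, 633, 735, 742, 736, 730, 730, 739, 726, 583, 584]
225 [591, 571, 530, 628, 727, 738, 738, 736, 733, 729, 728, 735, 738, 739, 738, 736, 735, 738, 738, 739, 642, 318, 141, 159, 171, 168, 171, 172, 168, 172, 166, 172, 169, 170, 172, 174, 172, 174, 174, 173, 176, 174, 160, 153, 243, 406, 501, 527, 519, 519, 517, 517, 560, 696, 750, 748, 742, 739, 735, 729, 729, 730, 727, 697, 636]
230 [153, 139, 204, 424, 662, 739, 741, 741, 718, 556, 264, 115, 119, 131, 130, 126, 175, 275, 334, 342, 287, 172, 139, 145, 147, 152, 160, 164, 166, 171, 166, 168, 165, 167, 170, 167, 170, 168, 171, 168, 171, 163, 151, 142, 160, 210, 239, 242, 242, 232,
[... 695 characters left out ...]
 121, 109, 210, 427, 539, 426, 274, 220]
245 [292, 313, 298, 263, 229, 212, 162, 126, 120, 126, 124, 128, 124, 127, 125, 132, 133, 133, 132, 136, 135, 128, 132, 130, 130, 135, 139, 149, 153, 153, 153, 150, 150, 149, 154, 151, 154, 157, 156, 159, 156, 139, 129, 123, 133, 132, 128, 128, 126, 126, 135, 127, 127, 120, 115, 120, 117, 124, 119, 117, 123, 158, 206, 210, 231]
250 [355, 346, 311, 269, 225, 206, 172, 137, 126, 124, 123, 123, 126, 129, 129, 132, 128, 130, 129, 127, 132, 130, 129, 134, 134, 127, 138, 142, 148, 147, 144, 149, 144, 147, 148, 145, 148, 151, 152, 148, 148, 135, 127, 126, 128, 125, 132, 128, 128, 128, 129, 127, 128, 130, 127, 124, 123, 122, 123, 122, 128, 168, 207, 216, 230]
```

At width 0.099 the wrist pixels show the fingertips' front edge at row 229. That puts the real tips roughly 30 mm above the nominal TCP, so they were closing over the top of the handle. I'll go 24 mm deeper with the fingers open and check.

Emit:
jog_arm(moves=[0, 0, 0, 0, 0, 0, 0, 0, 0, 0, 0, 0, 0, 0, 0, 0, 0, 0, 0, 0, 0, 0, 0, 0.0, 0, 0, 0, 0, 0, 0, 0.02, 0, 0, 0, 0, 0, 0, 0.04, 0, 0, 0, 0, 0, 0, 0.06, 0, 0, 0, 0, 0, 0, 0.08, 0, 0, 0, 0], newtons=60)

```text
time: 13.6
position: [0.428, 0.3118, 0.1117]
tool_rot: [3.141, -0.029, -0.001]
ft_force: [0.4, 0.3, 0.4]
grip_width: 0.499
grip_force: 0.0
```

Emit:
jog_arm(moves=[0, 0, 0, 0, 0, 0, -1, 0, 0, 0, 0, 0, 0, -1, 0, 0, 0, 0, 0, 0, -1, 0, 0, 0, 0, 0, 0, -1, 0, 0, 0, 0, 0, 0, -1, 0, 0, 0, 0, 0, 0, -1, 0, 0, 0, 0, 0, 0, -1, 0, 0, 0, 0, 0, 0, -1], newtons=60)

```text
time: 14.6
position: [0.4283, 0.3125, 0.1125]
tool_rot: [-3.141, 0.028, -0.001]
ft_force: [0.4, 3.8, 1.1]
grip_width: 0.161
grip_force: 60.0
```

The jaws now hold the handle at 14 mm and 60 N. I'll regrip 10 mm deeper so the pads are centred on it.

Emit:
jog_arm(moves=[0, 0, 0, 0, 0, 0, -0.5, 0, 0, 0, 0, 0, 0, -0.5, 0, 0, 0.015, 0, 0, 0, -0.5, 0, 0, 0.033, 0, 0, 0, -0.5, 0, 0, 0.033, 0, 0, 0, -1, 0, 0, 0.033, 0, 0, 0, -1, 0, 0, 0.033, 0, 0, 0, -1, 0, 0, 0.033, 0, 0, 0, -1], newtons=60)

```text
time: 15.6
position: [0.4278, 0.312, 0.1023]
tool_rot: [-3.141, 0.028, 0.001]
ft_force: [-0.5, 1.6, -2.6]
grip_width: 0.154
grip_force: 60.0
```

Emit:
jog_arm(moves=[0, 0, 0, 0, 0, 0, -1, 0, 0, -0.01, 0, 0, 0, -1, 0, 0, -0.04, 0, 0, 0, -1, 0, 0, -0.1, 0, 0, 0, -1, 0, 0, -0.2, 0, 0, 0, -1, 0, 0, -0.3, 0, 0, 0, -1, 0, 0, -0.42, 0, 0, 0, -1, 0, 0, -0.54, 0, 0, 0, -1])

```text
time: 16.6
position: [0.4281, 0.312, 0.267]
tool_rot: [-3.141, 0.028, -0.003]
ft_force: [0.8, 0.5, -2.5]
grip_width: 0.156
grip_force: 60.0
```

```bash
python3 - <<'E'
from h import *
from bench import ctrl
s=ctrl.get_state();st(s)
d=ctrl.get_image("wrist");d["s"]=s;np.save("pics/w7.npy",d,allow_pickle=True)
d=ctrl.get_image("scene");np.save("pics/s7.npy",d,allow_pickle=True)
d=ctrl.get_image("top");np.save("pics/t7.npy",d,allow_pickle=True)
E
```

```text
t 16.6 grasp [428.1 312.  285.7] yaw,pitchup [-1.03  0.09  0.01] F [ 0.81  0.5  -2.48] T [-0.01  0.06  0.03] w 0.156 gf 60.0
```

```bash
sed -i 's/\.0187\])/OFF])/g; 1a OFF=.0527' h.py; cat >> h.py <<'E'
def wproj(d,p): # hook coords (x fwd,y left,z up from grip) -> wrist pixel, nominal grasp
    t=np.array([p[0],-p[1],-p[2]-OFF*1e3])/1e3
    M=d["tool_from_camera"];c=np.linalg.inv(M)@np.r_[t,1];th=np.arctan2(np.hypot(c[0],c[1]),-c[2]);a=np.arctan2(-c[1],c[0])
    return np.round([d["cx"]+d["fx"]*th*np.cos(a),d["cy"]+d["fx"]*th*np.sin(a)],1)
E
python3 - <<'E'
from h import *
from bench import ctrl
d=load("w7");q=d["pixels"].astype(int)
for p in [(50,0,12),(50,0,0),(155,0,4),(165,0,0),(169,0,-10),(169,0,-130)]: print(p,wproj(d,p))
for u in(312,315,318): print(u,q[0:200:2,u].sum(1).tolist())
s=ctrl.get_state();st(s)
np.set_printoptions(suppress=True)
# toe target: bath yaw 2.8
y=2.8;c=np.array([np.cos(np.radians(y)),np.sin(np.radians(y))])
O=np.array([728.5,63]);
for tx in(-28,):
  for z in(335,199):
    g=O+c*(tx-165); print(g,tgt(s,(*g,z),y))
E
```

```text
(50, 0, 12) [316.7 162.8]
(50, 0, 0) [316.8 159.5]
(155, 0, 4) [316.9 -52.7]
(165, 0, 0) [317.  -63.9]
(169, 0, -10) [317.1 -59.9]
(169, 0, -130) [317.5  12.1]
312 [639, 641, 640, 638, 637, 636, 638, 639, 638, 642, 638, 640, 640, 642, 641, 642, 644, 643, 642, 643, 644, 646, 646, 645, 646, 646, 646, 647, 646, 649, 649, 650, 650, 650, 650, 652, 650, 653, 651, 652, 652, 653, 650, 651, 649, 649, 649, 653, 651, 653, 651, 650, 650, 651, 651, 650, 649, 649, 648, 646, 645, 643, 642, 646, 646, 649, 648, 648, 648, 647, 646, 644, 646, 645, 644, 645, 644, 641, 639, 642, 635, 326, 181, 223, 286, 310, 311, 276, 267, 293, 259, 209, 203, 205, 205, 200, 202, 197, 195, 197]
315 [711, 709, 709, 709, 709, 711, 711, 710, 711, 710, 711, 711, 712, 712, 711, 711, 712, 713, 713, 713, 713, 713, 713, 713, 714, 714, 713, 714, 713, 714, 713, 715, 713, 714, 714, 713, 716, 716, 716, 714, 715, 715, 715, 715, 715, 715, 716, 716, 716, 716, 715, 715, 715, 716, 716, 718, 716, 715, 714, 717, 715, 714, 716, 715, 715, 714, 714, 714, 715, 714, 714, 714, 714, 714, 713, 713, 712, 713, 713, 713, 719, 523, 169, 222, 283, 308, 308, 276, 270, 297, 262, 210, 204, 206, 206, 204, 202, 198, 196, 198]
318 [729, 731, 732, 732, 734, 734, 734, 734, 735, 737, 736, 735, 736, 739, 739, 740, 740, 740, 742, 742, 742, 743, 743, 743, 743, 744, 744, 744, 744, 744, 745, 745, 746, 745, 745, 747, 747, 746, 747, 747, 748, 748, 748, 748, 750, 750, 750, 750, 750, 750, 750, 750, 750, 750, 750, 750, 750, 750, 749, 750, 750, 750, 750, 749, 750, 750, 749, 748, 748, 748, 748, 748, 748, 748, 747, 748, 747, 747, 747, 746, 752, 583, 167, 220, 279, 310, 306, 276, 270, 296, 265, 210, 207, 201, 203, 202, 200, 200, 201, 198]
t 16.75 grasp [428.8 312.9 319.8] yaw,pitchup [-1.03  0.26  0.11] F [ 0.02  0.26 -3.43] T [ 0.04  0.12 -0.01] w 0.153 gf 60.0
[535.73041549  53.57199443] [ 0.371  0.858 -0.051 -0.002 -0.004 -0.064]
[535.73041549  53.57199443] [ 0.369  0.859  0.403 -0.002 -0.004 -0.064]
```

Emit:
jog_arm(moves=[0.01, 0.02, -0.03, 0, 0, 0, -1, 0.05, 0.1, -0.06, 0, 0, -0.01, -1, 0.11, 0.25, -0.06, 0, 0, -0.02, -1, 0.19, 0.42, -0.06, 0, 0, -0.035, -1, 0.26, 0.59, -0.06, 0, 0, -0.05, -1, 0.32, 0.74, -0.06, 0, 0, -0.06, -1, 0.355, 0.82, -0.06, 0, 0, -0.064, -1, 0.37, 0.858, -0.06, 0, 0, -0.064, -1])

```text
time: 17.75
position: [0.5343, 0.0499, 0.2813]
tool_rot: [3.141, 0.071, -0.004]
ft_force: [0.5, 0.6, -3.3]
grip_width: 0.156
grip_force: 60.0
```

```bash
python3 - <<'E'
from h import *
from bench import ctrl
np.set_printoptions(suppress=True)
s=ctrl.get_state();st(s)
d=ctrl.get_image("top");np.save("pics/t8.npy",d,allow_pickle=True)
e=ctrl.get_image("scene");np.save("pics/s8.npy",e,allow_pickle=True)
s=ctrl.get_state();st(s)
Rt=R.from_rotvec(s["tool_rot"])
for n,im in(("t",d),("s",e)):
  for p in [(.165,0,-OFF),(.165,0,-OFF+.130)]: print(n,np.round(proj(im,np.array(s["position"])+Rt.apply(p)).ravel(),1))
a=cv2.resize(d["pixels"][90:190,210:310,::-1],(400,400),interpolation=cv2.INTER_CUBIC)
u=proj(e,np.array(s["position"])+Rt.apply((.165,0,.077))).ravel().astype(int)
b=cv2.resize(e["pixels"][u[1]-60:u[1]+40,u[0]-50:u[0]+50,::-1],(400,400),interpolation=cv2.INTER_CUBIC);print(u)
cv2.imwrite("pics/c8.png",np.hstack([a,b]))
y=2.8;c=np.array([np.cos(np.radians(y)),np.sin(np.radians(y))]);O=np.array([728.5,63]);g=O+c*(-28-165)
for z in(335,199):print(g,tgt(s,(*g,z),y))
E
```

```text
t 17.75 grasp [534.4  49.9 334. ] yaw,pitchup [ 2.61 -0.14  0.  ] F [ 0.55  0.6  -3.32] T [0.06 0.13 0.01] w 0.156 gf 60.0
t 17.85 grasp [534.3  51.2 334.3] yaw,pitchup [ 2.68 -0.1   0.01] F [-1.03 -0.07 -2.78] T [0.02 0.08 0.02] w 0.153 gf 60.0
t [254.  116.5]
t [261.3 130. ]
s [333.2 224.7]
s [330.5 253.4]
[330 253]
[535.73041549  53.57199443] [ 0.005 -0.008 -0.002 -0.     0.002 -0.002]
[535.73041549  53.57199443] [ 0.006 -0.008  0.451 -0.     0.002 -0.002]
```

View pics/c8.png

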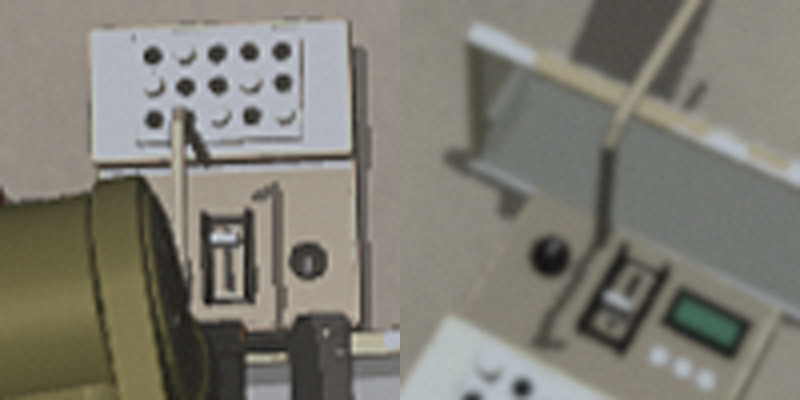

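The top crop shows the toe at pixel (261.3,130.5) and the scene crop shows it at (330,253), both where the nominal grasp predicts. The slot and lever lie just ahead, so I'll nudge across and descend behind the lever.

Emit:
jog_arm(moves=[0.005, -0.008, 0.0, 0, 0, 0, -1, 0.005, -0.008, 0.06, 0, 0, 0, -1, 0.005, -0.008, 0.15, 0, 0, 0, -1, 0.005, -0.008, 0.24, 0, 0, 0, -1, 0.005, -0.008, 0.32, 0, 0, 0, -1, 0.005, -0.008, 0.38, 0, 0, 0, -1, 0.005, -0.008, 0.42, 0, 0, 0, -1, 0.005, -0.008, 0.45, 0, 0, 0, -1])

```text
time: 18.85
position: [0.5359, 0.0552, 0.1469]
tool_rot: [3.141, 0.077, 0.0]
ft_force: [0.1, 0.9, -2.2]
grip_width: 0.155
grip_force: 60.0
```

```bash
cat >> h.py <<'E'
def toe(s):
    Rt=R.from_rotvec(s["tool_rot"]);t=(np.array(s["position"])+Rt.apply([.165,0,.13-OFF]))*1e3
    y=np.radians(2.8);v=t[:2]-[728.5,63];print("toe world",np.round(t,1),"bath x,y",np.round([v[0]*np.cos(y)+v[1]*np.sin(y),-v[0]*np.sin(y)+v[1]*np.cos(y)],1))
E
python3 - <<'E'
from h import *
from bench import ctrl
np.set_printoptions(suppress=True)
s=ctrl.get_state();st(s);toe(s)
y=2.8;c=np.array([np.cos(np.radians(y)),np.sin(np.radians(y))]);O=np.array([728.5,63])
for x in(-28,-45,-60):print(tgt(s,(*(O+c*(x-165)),198),y))
E
```

```text
t 18.85 grasp [535.8  55.2 199.6] yaw,pitchup [ 2.82  0.01 -0.  ] F [ 0.06  0.85 -2.19] T [ 0.01  0.02 -0.03] w 0.155 gf 60.0
toe world [700.7  63.3  69.7] bath x,y [-27.8   1.7]
[-0.001  0.005  0.005  0.    -0.     0.   ]
[-0.057  0.005  0.005  0.    -0.     0.   ]
[-0.107  0.005  0.005  0.    -0.     0.   ]
```

Emit:
jog_arm(moves=[-0.01, 0.004, 0.003, 0, 0, 0, -1, -0.025, 0.004, 0.003, 0, 0, 0, -1, -0.04, 0.004, 0.003, 0, 0, 0, -1, -0.05, 0.004, 0.003, 0, 0, 0, -1, -0.06, 0.004, 0.003, 0, 0, 0, -1, -0.07, 0.004, 0.003, 0, 0, 0, -1, -0.08, 0.004, 0.003, 0, 0, 0, -1, -0.09, 0.004, 0.003, 0, 0, 0, -1])

```text
time: 19.85
position: [0.5095, 0.0524, 0.1467]
tool_rot: [-3.141, -0.077, -0.003]
ft_force: [3.5, 1.2, -5.5]
grip_width: 0.156
grip_force: 60.0
```

```bash
python3 - <<'E'
from h import *
from bench import ctrl
s=ctrl.get_state();st(s);toe(s)
E
```

```text
t 19.85 grasp [509.4  52.4 199.4] yaw,pitchup [2.79 0.09 0.  ] F [ 3.51  1.17 -5.47] T [ 0.06 -0.87 -0.06] w 0.156 gf 60.0
toe world [674.4  60.5  69.6] bath x,y [-54.1   0.1]
```

Emit:
jog_arm(moves=[-0.004, 0, 0, 0, 0, 0, -1, -0.008, 0, 0, 0, 0, 0, -1, -0.012, 0, 0, 0, 0, 0, -1, -0.016, 0, 0, 0, 0, 0, -1, -0.02, 0, 0, 0, 0, 0, -1, -0.024, 0, 0, 0, 0, 0, -1, -0.028, 0, 0, 0, 0, 0, -1, -0.032, 0, 0, 0, 0, 0, -1])

```text
time: 20.85
position: [0.4992, 0.0519, 0.1465]
tool_rot: [3.141, 0.077, 0.0]
ft_force: [3.9, -0.3, -3.9]
grip_width: 0.156
grip_force: 60.0
```

```bash
python3 - <<'E'
from h import *
from bench import ctrl
s=ctrl.get_state();st(s);toe(s)
E
```

```text
t 20.85 grasp [499.2  52.  199.2] yaw,pitchup [ 2.8   0.   -0.01] F [ 3.93 -0.35 -3.89] T [-0.05 -0.87 -0.02] w 0.156 gf 60.0
toe world [664.   60.   69.2] bath x,y [-64.5   0.1]
```

Emit:
jog_arm(moves=[-0.003, 0, 0, 0, 0, 0, -1, -0.006, 0, 0, 0, 0, 0, -1, -0.009, 0, 0, 0, 0, 0, -1, -0.012, 0, 0, 0, 0, 0, -1, -0.014, 0, 0, 0, 0, 0, -1, -0.016, 0, 0, 0, 0, 0, -1, -0.018, 0, 0, 0, 0, 0, -1, -0.02, 0, 0, 0, 0, 0, -1])

```text
time: 21.85
position: [0.4933, 0.0517, 0.1465]
tool_rot: [3.141, 0.077, -0.0]
ft_force: [4.5, 0.3, -4.8]
grip_width: 0.154
grip_force: 60.0
```

Emit:
jog_arm(moves=[-0.002, 0, 0, 0, 0, 0, -1, -0.004, 0, 0, 0, 0, 0, -1, -0.006, 0, 0, 0, 0, 0, -1, -0.008, 0, 0, 0, 0, 0, -1, -0.01, 0, 0, 0, 0, 0, -1, -0.012, 0, 0, 0, 0, 0, -1, -0.014, 0, 0, 0, 0, 0, -1, -0.016, 0, 0, 0, 0, 0, -1])

```text
time: 22.85
position: [0.4885, 0.0514, 0.1465]
tool_rot: [3.141, 0.077, 0.0]
ft_force: [4.1, -0.7, -5.2]
grip_width: 0.153
grip_force: 60.0
```

Emit:
jog_arm(moves=[-0.001, 0, 0, 0, 0, 0, -1, -0.003, 0, 0, 0, 0, 0, -1, -0.004, 0, 0, 0, 0, 0, -1, -0.006, 0, 0, 0, 0, 0, -1, -0.007, 0, 0, 0, 0, 0, -1, -0.009, 0, 0, 0, 0, 0, -1, -0.01, 0, 0, 0, 0, 0, -1, -0.011, 0, 0, 0, 0, 0, -1])

```text
time: 23.85
position: [0.4881, 0.0513, 0.1466]
tool_rot: [-3.14, -0.076, -0.01]
ft_force: [12.9, 0.6, -11.8]
grip_width: 0.154
grip_force: 60.0
```

```bash
python3 - <<'E'
from h import *
from bench import ctrl
s=ctrl.get_state();st(s);toe(s)
E
```

```text
t 23.85 grasp [487.7  51.3 199.3] yaw,pitchup [2.78 0.36 0.04] F [ 12.87   0.64 -11.77] T [ 0.07 -2.73 -0.04] w 0.154 gf 60.0
toe world [653.3  59.4  70.3] bath x,y [-75.2   0.1]
```

The stop is felt, with about 13 N at the same toe position. I'll ease to about 11 N and hold for a moment.

Emit:
jog_arm(moves=[0.002, 0, 0.001, 0, 0, 0, -1, 0.002, 0, 0.002, 0, 0, 0, -1, 0.002, 0, 0.002, 0, 0, 0, -1, 0.002, 0, 0.002, 0, 0, 0, -1, 0.002, 0, 0.002, 0, 0, 0, -1, 0.002, 0, 0.002, 0, 0, 0, -1, 0.002, 0, 0.002, 0, 0, 0, -1, 0.002, 0, 0.002, 0, 0, 0, -1])

```text
time: 24.85
position: [0.4878, 0.0513, 0.1461]
tool_rot: [-3.14, -0.076, -0.007]
ft_force: [9.9, -0.7, -8.2]
grip_width: 0.151
grip_force: 60.0
```

```bash
python3 - <<'E'
from h import *
from bench import ctrl
s=ctrl.get_state();st(s);toe(s)
E
```

```text
t 24.85 grasp [487.6  51.3 198.8] yaw,pitchup [2.79 0.24 0.02] F [ 9.9  -0.7  -8.23] T [ 0.05 -2.05 -0.04] w 0.151 gf 60.0
toe world [652.9  59.4  69.5] bath x,y [-75.7   0.1]
```

Emit:
jog_arm(moves=[0.01, 0, 0, 0, 0, 0, -1, 0.025, 0, 0, 0, 0, 0, -1, 0.045, 0, 0, 0, 0, 0, -1, 0.055, 0, -0.01, 0, 0, 0, -1, 0.055, 0, -0.06, 0, 0, 0, -1, 0.055, 0, -0.15, 0, 0, 0, -1, 0.055, 0, -0.27, 0, 0, 0, -1, 0.055, 0, -0.38, 0, 0, 0, -1])

```text
time: 25.85
position: [0.5023, 0.0523, 0.2623]
tool_rot: [3.14, 0.077, 0.002]
ft_force: [0.5, 0.8, -3.1]
grip_width: 0.157
grip_force: 60.0
```

```bash
python3 - <<'E'
from h import *
from bench import ctrl
np.set_printoptions(suppress=True)
s=ctrl.get_state();st(s);toe(s)
d=ctrl.get_image("top");np.save("pics/t9.npy",d,allow_pickle=True)
e=ctrl.get_image("scene");np.save("pics/s9.npy",e,allow_pickle=True)
# lever: bright pixels between the ribs along slot axis, before/after (scene view and top view)
y=np.radians(2.8)
def W(x,yy,z): return np.array([728.5+x*np.cos(y)-yy*np.sin(y),63+x*np.sin(y)+yy*np.cos(y),z])/1e3
for n in("scene0","s9","top0","t9"):
    im=load(n);g=im["pixels"].astype(int).sum(2)
    r=[]
    for x in range(-96,-36,3):
        uv=[proj(im,W(x,yy,88)).ravel() for yy in(-5,0,5)]
        r.append(int(np.mean([g[int(round(v)),int(round(u))] for u,v in uv])))
    print(n,r)
y0=s
for g,yw in [((500,56,345),2.8),((428,312,330),-1.05)]: print(tgt(s,g,yw))
E
```

```text
t 25.85 grasp [502.2  52.4 315. ] yaw,pitchup [ 2.82  0.07 -0.03] F [ 0.47  0.78 -3.15] T [ 0.03  0.05 -0.04] w 0.157 gf 60.0
toe world [667.2  60.4 185.2] bath x,y [-61.4   0.4]
scene0 [360, 346, 345, 341, 316, 236, 235, 252, 253, 237, 251, 244, 252, 329, 422, 413, 272, 194, 217, 240]
s9 [379, 376, 369, 367, 396, 450, 453, 310, 199, 195, 240, 250, 253, 256, 255, 240, 256, 274, 267, 248]
top0 [360, 480, 382, 345, 342, 363, 385, 385, 385, 383, 375, 341, 227, 374, 495, 389, 318, 170, 240, 381]
t9 [379, 505, 407, 320, 591, 491, 363, 400, 402, 405, 390, 357, 373, 389, 406, 432, 336, 171, 255, 402]
[-0.007 -0.012 -0.1    0.    -0.001  0.   ]
[-0.205 -0.877 -0.051  0.    -0.001  0.064]
```

Emit:
jog_arm(moves=[0, -0.01, -0.03, 0, 0, 0, -1, -0.01, -0.06, -0.06, 0, 0, 0, -1, -0.04, -0.2, -0.06, 0, 0, 0.01, -1, -0.09, -0.38, -0.06, 0, 0, 0.025, -1, -0.14, -0.57, -0.06, 0, 0, 0.04, -1, -0.18, -0.74, -0.06, 0, 0, 0.055, -1, -0.2, -0.84, -0.06, 0, 0, 0.064, -1, -0.205, -0.877, -0.06, 0, 0, 0.064, -1])

```text
time: 26.95
position: [0.4257, 0.3147, 0.2778]
tool_rot: [-3.141, 0.02, 0.002]
ft_force: [0.1, -0.4, -2.1]
grip_width: 0.159
grip_force: 60.0
```

```bash
python3 - <<'E'
from h import *
from bench import ctrl
np.set_printoptions(suppress=True)
d=ctrl.get_image("top");np.save("pics/t10.npy",d,allow_pickle=True)
s=ctrl.get_state();st(s)
e=ctrl.get_image("scene");np.save("pics/s10.npy",e,allow_pickle=True)
s=ctrl.get_state();st(s)
w=ctrl.get_image("wrist");w["s"]=s
q=w["pixels"].astype(int);print("handle end col",q[150:172,316].sum(1).tolist())
q=load("w7")["pixels"].astype(int);print("before         ",q[150:172,316].sum(1).tolist())
for v in(20,80,140):
    for im in (w,load("w7")):
        r=im["pixels"].astype(float)[v,285:345].sum(1);m=np.where(r>r.max()-25)[0];print(v,285+m.mean(),end=" ")
Rt=R.from_rotvec(s["tool_rot"])
# toe search: dark leg near the predicted toe in scene & lever area check
for p in [(.165,0,-OFF),(.165,0,.13-OFF),(.165,0,.12-OFF)]: print(np.round(proj(e,np.array(s["position"])+Rt.apply(p)).ravel(),1),np.round(proj(d,np.array(s["position"])+Rt.apply(p)).ravel(),1))
u=np.round(proj(e,np.array(s["position"])+Rt.apply((.165,0,.13-OFF))).ravel()).astype(int)
g=e["pixels"].astype(int).sum(2);print(g[u[1]-14:u[1]+8,u[0]-8:u[0]+9])
print(tgt(s,(428,312.2,330),-1.05),tgt(s,(428,312.2,156),-1.05))
y=np.radians(2.8)
im=load("scene0")
b=e["pixels"].astype(int)-im["pixels"].astype(int)
for x in(-60,-50,-40):pass
D=np.abs(b).sum(2)[225:345,270:380];ys,xs=np.where(D>150);print(len(xs),sorted(set(zip((xs//4*4+270).tolist(),(ys//4*4+225).tolist()))))
E
```

```text
t 27.0 grasp [426.3 314.7 330.4] yaw,pitchup [-0.78 -0.07  0.06] F [-1.23  1.02 -1.43] T [ 0.08  0.18 -0.04] w 0.152 gf 60.0
t 27.05 grasp [427.2 312.9 330.3] yaw,pitchup [-0.88 -0.07  0.  ] F [-0.04  0.18 -2.19] T [0.04 0.1  0.05] w 0.155 gf 60.0
handle end col [727, 727, 727, 727, 727, 727, 727, 728, 728, 731, 735, 661, 414, 210, 174, 200, 224, 252, 280, 305, 307, 306]
before          [728, 728, 728, 727, 727, 728, 727, 726, 727, 730, 732, 704, 550, 282, 167, 196, 218, 254, 281, 306, 308, 307]
20 318.0 20 317.5 80 318.0 80 317.5 140 317.5 140 318.0 [471.4 246.1] [136.9 163.2]
[453.4 272.9] [157.7 171.3]
[454.6 271.1] [156.3 170.8]
[[279 281 281 272 277 281 274 271 250 232 186 155 137 139 143 139 135]
 [277 283 278 272 278 279 281 267 237 208 163 142 133 140 137 133 120]
 [278 273 276 273 273 274 269 254 216 172 142 143 135 140 142 131 122]
 [267 285 279 268 278 270 262 237 196 161 143 141 134 139 135 120 121]
 [274 286 270 271 270 272 254 217 163 147 141 138 136 140 125 120 124]
 [278 277 269 279 272 256 218 178 147 144 138 137 144 132 120 125 138]
 [273 274 278 271 264 235 192 154
[... 567 characters left out ...]
1 179 159 149 174 193 236 261 266 272]
 [331 291 271 252 240 239 246 263 283 264 232 242 268 268 270 272 278]
 [392 347 318 288 280 312 355 377 399 380 360 353 349 320 290 280 276]
 [454 425 392 339 316 358 423 445 455 454 437 436 430 384 307 271 278]
 [485 469 443 402 368 398 447 474 479 480 471 476 463 422 345 295 272]
 [480 482 474 448 433 435 472 475 487 477 481 479 481 454 403 337 291]
 [475 485 477 482 468 473 470 481 479 478 480 475 479 471 451 386 323]
 [435 458 478 482 476 479 478 481 476 458 446 451 466 481 467 421 343]]
[ 0.003  0.002  0.001 -0.     0.001  0.003] [ 0.004  0.002  0.581 -0.     0.001  0.003]
23 [(330, 265), (334, 257), (334, 265), (334, 269), (338, 257), (342, 257)]
```

Emit:
jog_arm(moves=[0.003, 0.001, 0.05, 0, 0, 0.003, -1, 0.003, 0.001, 0.15, 0, 0, 0.003, -1, 0.003, 0.001, 0.26, 0, 0, 0.003, -1, 0.003, 0.001, 0.37, 0, 0, 0.003, -1, 0.003, 0.001, 0.46, 0, 0, 0.003, -1, 0.003, 0.001, 0.53, 0, 0, 0.003, -1, 0.003, 0.001, 0.565, 0, 0, 0.003, -1, 0.003, 0.001, 0.575, 0, 0, 0.003, -1])

```text
time: 28.1
position: [0.4291, 0.3106, 0.1048]
tool_rot: [3.141, -0.036, -0.001]
ft_force: [0.0, 0.3, -2.5]
grip_width: 0.151
grip_force: 60.0
```

```bash
python3 - <<'E'
from h import *
from bench import ctrl
np.set_printoptions(suppress=True)
s=ctrl.get_state();st(s)
print(tgt(s,(428,312.2,155),-1.05))
E
```

```text
t 28.1 grasp [429.1 310.6 157.5] yaw,pitchup [-1.3  -0.04 -0.04] F [ 0.04  0.32 -2.55] T [0.06 0.09 0.05] w 0.151 gf 60.0
[-0.004 -0.005  0.008  0.001  0.001 -0.004]
```

Emit:
jog_arm(moves=[-0.001, -0.003, 0.002, 0, 0, -0.003, -1, -0.001, -0.003, 0.004, 0, 0, -0.003, -1, -0.001, -0.003, 0.006, 0, 0, -0.003, -1, -0.001, -0.003, 0.008, 0, 0, -0.003, -1, -0.001, -0.003, 0.009, 0, 0, -0.003, -1, -0.001, -0.003, 0.01, 0, 0, -0.003, -1, -0.001, -0.003, 0.01, 0, 0, -0.003, -1, -0.001, -0.003, 0.01, 0, 0, -0.003, -1])

```text
time: 29.1
position: [0.4287, 0.3125, 0.1024]
tool_rot: [3.141, -0.029, -0.0]
ft_force: [0.1, 0.5, -2.0]
grip_width: 0.16
grip_force: 60.0
```

```bash
python3 - <<'E'
from h import *
from bench import ctrl
s=ctrl.get_state();st(s)
E
```

```text
t 29.1 grasp [428.7 312.5 155.1] yaw,pitchup [-1.05 -0.   -0.  ] F [ 0.09  0.47 -1.96] T [ 0.04  0.13 -0.03] w 0.16 gf 60.0
```

Emit:
jog_arm(moves=[0, 0, 0.002, 0, 0, 0, -1, 0, 0, 0.003, 0, 0, 0, -1, 0, 0, 0.003, 0, 0, 0, -0.65, 0, 0, 0.003, 0, 0, 0, -0.5, 0, 0, 0.003, 0, 0, 0, -0.3, 0, 0, 0.003, 0, 0, 0, 0, 0, 0, 0.003, 0, 0, 0, 0.3, 0, 0, 0.003, 0, 0, 0, 0.5])

```text
time: 30.1
position: [0.4286, 0.3125, 0.1015]
tool_rot: [3.141, -0.029, -0.0]
ft_force: [0.1, -0.0, -1.2]
grip_width: 0.607
grip_force: 0.0
```

Emit:
jog_arm(moves=[0, 0, 0, 0, 0, 0, 0.5, 0, 0, 0, 0, 0, 0, 0.5, 0, 0, -0.03, 0, 0, 0, 0.5, 0, 0, -0.1, 0, 0, 0, 0.5, 0, 0, -0.2, 0, 0, 0, 0.5, 0, 0, -0.33, 0, 0, 0, 0.5, 0, 0, -0.47, 0, 0, 0, 0.5, 0, 0, -0.6, 0, 0, 0, 0.5])

```text
time: 31.1
position: [0.4286, 0.3127, 0.2838]
tool_rot: [-3.141, 0.028, -0.002]
ft_force: [0.1, -0.1, -0.4]
grip_width: 0.745
grip_force: 0.0
```

```bash
python3 - <<'E'
from h import *
from bench import ctrl
s=ctrl.get_state();st(s)
print(tgt(s,(470,50,330),-1))
E
```

```text
t 31.1 grasp [428.5 312.7 336.5] yaw,pitchup [-1.02  0.08  0.01] F [ 0.07 -0.13 -0.37] T [0.08 0.   0.05] w 0.745 gf 0.0
[ 0.154  0.873  0.022 -0.    -0.001 -0.   ]
```

Emit:
jog_arm(moves=[0, 0.05, 0, 0, 0, 0, 1, 0, 0.15, 0, 0, 0, 0, 1, 0.03, 0.28, 0, 0, 0, 0, 1, 0.06, 0.42, 0, 0, 0, 0, 1, 0.08, 0.56, 0, 0, 0, 0, 1, 0.1, 0.7, 0, 0, 0, 0, 1, 0.1, 0.8, 0, 0, 0, 0, 1, 0.1, 0.85, 0, 0, 0, 0, 1])

```text
time: 32.1
position: [0.4541, 0.0555, 0.282]
tool_rot: [3.141, -0.032, 0.001]
ft_force: [0.0, 0.7, 0.4]
grip_width: 0.997
grip_force: 0.0
```

```bash
python3 - <<'E'
from h import *
from bench import ctrl
s=ctrl.get_state();st(s)
for n,o in(("scene","scene0"),("top","top0")):
    d=ctrl.get_image(n);np.save(f"pics/{n}_end.npy",d,allow_pickle=True)
    D=np.abs(d["pixels"].astype(int)-load(o)["pixels"].astype(int)).sum(2).astype(np.float32)
    m=(cv2.blur(D,(3,3))>70).astype(np.uint8);_,_,stt,c=cv2.connectedComponentsWithStats(m)
    print(n,[tuple(map(int,r)) for r in stt[1:] if r[4]>5])
    # sub-pixel hook shift
    A=load(o)["pixels"];box={"scene":(195,320,420,505),"top":(165,285,148,200)}[n]
    g=lambda p:cv2.cvtColor(p[box[0]:box[1],box[2]:box[3]],cv2.COLOR_RGB2GRAY).astype(np.float32)
    print(cv2.phaseCorrelate(g(A),g(d["pixels"])), D[box[0]:box[1],box[2]:box[3]].max())
E
```

```text
t 32.1 grasp [454.   55.6 334.7] yaw,pitchup [-1.16  0.04 -0.02] F [0.04 0.65 0.41] T [0.08 0.03 0.02] w 0.997 gf 0.0
scene [(185, 0, 70, 36, 1130), (208, 0, 235, 234, 10878), (413, 0, 35, 12, 331), (457, 0, 21, 39, 534), (418, 35, 4, 6, 18), (424, 44, 21, 8, 90), (451, 44, 11, 4, 33), (435, 51, 13, 13, 71), (450, 50, 19, 41, 289), (335, 256, 8, 6, 36), (330, 265, 8, 9, 38)]
((-0.04756737268596822, 0.5818784147529215), 1.0165238354153103) 73.0
top [(262, 148, 9, 5, 35), (262, 157, 9, 5, 35), (174, 193, 376, 207, 27284), (155, 257, 6, 3, 14), (511, 309, 98, 91, 5147), (613, 339, 27, 44, 913), (284, 357, 20, 9, 97), (280, 396, 6, 4, 17)]
((-0.06452745692125816, -0.32854861421975556), 0.6155216841050136) 457.0
```

```bash
python3 -c "
from bench import ctrl
print(ctrl.close_job())"
```

```text
the job is handed in; nothing more can be done
None
```

The lever was drawn about 30 mm to its stop and held there at about 10 N for a second (highest reading along the pull 12.9 N), and the hook hangs back in its rest as found. The cameras could not confirm the latch, and the wrist also read up to about 9 N downward at the stop, so the combined force may have briefly touched 15 N. The before/after scene images show only the lever moved, apart from the arm and its shadow, and the job was handed in at 32 s.

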